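# Shut the ring press and present its lever

## Robot

A 7-joint arm with a two-finger parallel gripper is mounted at the origin on the work surface. World frame = base frame: x ahead of the robot, y to its left, z up, the work surface at z = 0. Lengths are in m, angles in rad, forces in N, time in s.
With the tool pointing down it reaches from about 0.4 to 0.925 m from the base axis. Payload 5.6 kg.
Tool frame: the origin (TCP) lies at the very end of the fingers, on their centre line; the grasp point (between the pads) lies arm.pinch_z behind it (arm.pinch_z is the distance from the TCP to the grasp point, in m); z points along the fingers, y is the line along which they close (so a half turn about z gives the same grasp; the last joint's range is limited). The gripper opens to 85 mm and grips with 20 to 120 N. Pads are 22 mm wide; open, the fingers measure 114 mm over their backs; the gripper's body (76 mm by 85 mm) begins 54 mm behind the grasp point. The pads swing forward as they close: fully open they stand 13 mm farther back than shut.
Start: joints at [-1.217, 0.468, -0.012, 1.603, 0.006, 1.071, -0.056], TCP at [0.251, 0.599, 0.231] pointing down, gripper open.
Joint ranges: [-2.53, 2.53], [-0.31, 2.02], [-1.57, 1.55], [0.28, 2.44], [-1.29, 4.43], [0.15, 1.84], [-2.92, 2.92]. Speed limits (rad/s): [2.57, 2.57, 3.14, 3.14, 3.14, 3.14, 3.14].

## Interface

Orientations are given as a rotation vector (axis times angle).
In Python, from plant import arm, eoat, ik, capture, camera_info, telemetry gives the robot as it stands. The module is installed in compiled form; this text tells all that it offers. Calls block until the motion is done:
- arm.move_ptp(position, orientation): joint-space move of the TCP to a pose.
- arm.move_linear(position, frame=None, speed=0.15, max_force=None): straight line of the TCP; frame=None keeps the orientation; speed is the mean speed in m/s. With max_force (N) it stops when the force on the tool has changed by that much, and returns True; else False.
- arm.move_j(angles): joint-space move.
- eoat.grip(opening, grip_force=None): finger opening in m; grip_force is the grip in N (None keeps the last); returns when the fingers have stopped.
- arm.sleep(seconds).
- ik(position, orientation): joint angles nearest the present ones, or None.
- capture(name): name is "scene" or "top" or "wrist"; returns the picture (400x640x3 uint8, blue, green, red); there is no depth.
- camera_info(name): a dict with "intrinsics" (3x3 intrinsics, pixels), "R" (3x3) and "t" (3): a world point X has camera coordinates R X + t; the wrist camera has in their place "T_tool_cam" (4x4, takes a point from camera to tool coordinates, whose origin is the TCP and whose axes are the flange's). Camera axes: x right, y down, z forward; pixel columns grow to the right and rows downward; lengths in m; the calibration is good to about 2 mm. A picture is of the moment at which its call begins: read the wrist's pose just before it. camera_info takes no time and is no camera call.
A pose or a line that the arm cannot do raises arm.IKError and nothing moves.
- arm.hand_in(): hands the job in; it is judged then, once.
Readings, each from a call of its own:
- telemetry.read_t(): time.
- telemetry.read_joint_pos(): joint angles.
- telemetry.read_joint_velocities(): joint speeds.
- telemetry.read_effort(): joint torques, N m.
- telemetry.read_tool_pos(): TCP position.
- telemetry.read_orientation(): TCP orientation.
- telemetry.read_force(): force on the tool from outside, world axes, zero at the start.
- telemetry.read_wrist_torque(): the same for the moment, N m.
- telemetry.read_width(): finger opening in m.
- telemetry.read_grasp_force(): force on a finger pad.
Only numpy, scipy, OpenCV 4.12 (cv2) and the standard library are available. Lean on these libraries where they do the work, as an engineer would, in place of code of your own. Each camera call takes 0.05 s, during which the arm holds its last target. There are 200 camera calls.

## Task

The brass ring is loaded in the little press: first push the press's die carriage fully home by its red tab. Then pick up the press lever by its balance point and hold it level, with the hole of its hub straight over the press's spindle and about 4 cm above the spindle's top, never letting the lever touch the press. The program finishes while the robot is still holding the lever there; leave the other tools and parts on the bench where they are.

Things in the scene. Friction and masses are not known exactly. Their poses are not given: they have to be found in the camera images.
- press: Dark cast press fixed at a varying place and yaw. Origin at bench height under the spindle axis; x points from its front (red tab) to its back, z up. Base x -130 to +50 mm, 130 mm wide, 20 mm high; two columns at y -53 and +53 carry a head 70 mm (x) by 140 mm (y) at z 105 to 140; on it a brass collar and the 16 mm thick steel spindle up to z 165.
- spindle_top (a point): Centre of the top of the upright spindle on the press, 165 mm above the bench; the highest point of the press.
- carriage (a joint): Die carriage of the press, an aluminium slide with the ring on it, running along the press's x between two steel rails. Value in m: 0 is fully home (hard stop), growing as it comes out to the front (press -x), at most 0.08. It stays where it is left; pushing takes 3 to 5 N.
- tab (a point): Centre of the front face of the red upright tab on the carriage (moves with it); push it along the press's +x. Tab 34 mm wide (y), 12 mm thick, 32 to 82 mm above the bench; this point is at 66 mm. Fully home, the face is 101 mm in front of the spindle axis, 66 mm in front of the head. Carriage and rails near it are lower than 37 mm.
- lever: Loose press lever, lying flat. Origin on the axis of the hub's hole at its underside; x points along the bar to the wooden grip, z up. Steel hub 44 mm wide, 34 mm high, 20 mm through hole; bar 12 mm wide, 16 mm high (z 9 to 25) from x = 20 to 198 mm; barrel grip 34 mm thick, x = 192 to 260. Mass 0.5 to 0.75 kg, mostly at the hub.
- lever_balance (a point): Balance point of the lever, on the bar's axis: 55 mm from the hub's axis towards the grip, 17 mm above the underside. Grip the bar here, across its 12 mm width (within 20 mm of this point along the bar).
- tweezers: Bystander: steel tweezers, 120 mm, lying near the lever's grip. Origin under the middle. Leave alone.
- ring_blank: Bystander: brass ring, 24 mm in diameter, 8 mm high, near the lever's hub. Origin under its centre. Leave alone.
- bench_block: Bystander: square steel bench block 70 x 70 x 22 mm. Origin under its centre. Leave alone.
- hammer: Bystander: hammer, about 240 mm long, lying behind the press. Leave alone.
- jar: Bystander: amber glass jar with a black cap, 48 mm in diameter, 55 mm high, beside the press. Origin under its centre. Leave alone.
- ring_clamp: Bystander: wooden ring clamp with a brass band, 110 x 30 x 25 mm, beside the press's front. Origin under its centre. Leave alone.
- file: Bystander: flat file with a wooden handle, about 225 mm long. Leave alone.
Mind the look-alikes: they are no part of the job. Leave any blue or turquoise look-alike of the press alone.

How it is judged:
By the outcome, as a careful person would: the job done as asked, in the order asked, and still so for the second after the job is handed in, while the arm keeps its last pose, push and grip.
It also fails if it takes over 56 s, if anything falls off the work surface, if the arm or the gripper's body presses on something with over 40 N, if the wrist force passes 120 N, or if a joint passes its speed limit or range.

## Working session

There is one attempt and no reset: what is moved stays moved. The work goes in short steps, each a Python script; the robot and the scene stay as the last script left them, time stands still between calls to the robot, and variables do not carry over. Pictures are saved under pics/ and viewed, at most 10 in all, crops included, and the job is handed in when it is done.

```bash
mkdir -p pics
python3 - <<'E'
from plant import *
import cv2, numpy as np
np.set_printoptions(precision=4,suppress=True)
for n in("scene","top"):
    cv2.imwrite(f"pics/{n}0.png",capture(n)); print(n,camera_info(n))
print(camera_info("wrist"),arm.pinch_z,telemetry.read_t(),telemetry.read_orientation(),telemetry.read_tool_pos())
E
```

```text
scene {'intrinsics': array([[436.6419,   0.    , 322.2057],
       [  0.    , 436.6419, 200.8202],
       [  0.    ,   0.    ,   1.    ]]), 'R': array([[-0.2001,  0.9798,  0.0022],
       [ 0.7958,  0.1638, -0.5829],
       [-0.5715, -0.1149, -0.8125]]), 't': array([ 0.0425, -0.364 ,  1.5633])}
top {'intrinsics': array([[399.1575,   0.    , 324.2679],
       [  0.    , 399.1575, 201.9322],
       [  0.    ,   0.    ,   1.    ]]), 'R': array([[ 0.0072, -1.    ,  0.0036],
       [-0.9792, -0.0078, -0.2029],
       [ 0.2029, -0.0021, -0.9792]]), 't': array([0.067 , 0.5536, 1.2825])}
{'intrinsics': array([[344.3366,   0.    , 323.1268],
       [  0.    , 344.3366, 200.6446],
       [  0.    ,   0.    ,   1.    ]]), 'T_tool_cam': array([[-0.0004, -0.959 , -0.2835,  0.0713],
       [ 1.    , -0.0007,  0.0009, -0.0005],
       [-0.001 , -0.2835,  0.959 , -0.1419],
       [ 0.    ,  0.    ,  0.    ,  1.    ]])} 0.0187 0.1 [-0.6193 -3.0798  0.0025] [0.2511 0.599  0.2304]
```

View pics/scene0.png

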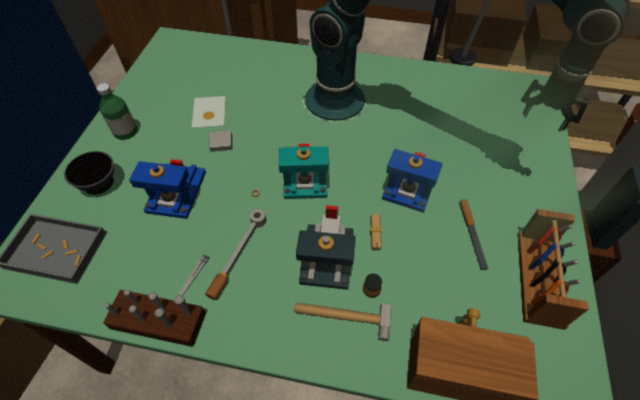

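View pics/top0.png

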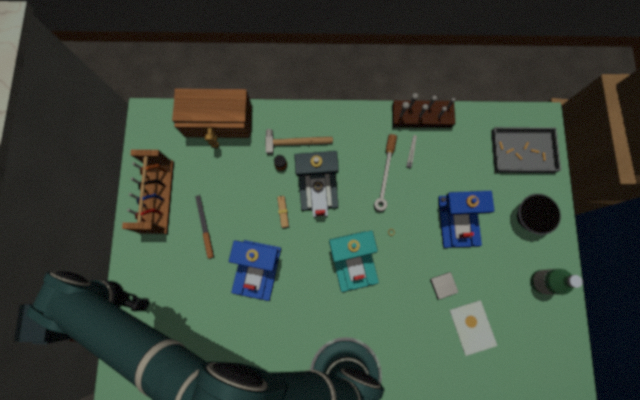

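The dark press is at scene (326,245) and top (317,165). The lever hub is at scene (257,216) and top (380,204), with its grip at top (391,143). Next I'll look at an enlarged crop of both views.

Run:
```python
import cv2, numpy as np
a=cv2.imread("pics/scene0.png")[195:305,200:400]; b=cv2.imread("pics/top0.png")[125:225,260:420]
f=lambda i,s:np.clip(cv2.resize(i,None,fx=s,fy=s,interpolation=cv2.INTER_CUBIC).astype(float)*1.6,0,255)
a=f(a,4)[:, :800]; b=f(b,5)
cv2.imwrite("pics/ca.png",a);cv2.imwrite("pics/cb.png",b)
```

```text
[ WARN:0@0.082] global loadsave.cpp:1063 imwrite_ Unsupported depth image for selected encoder is fallbacked to CV_8U.
```

View pics/ca.png

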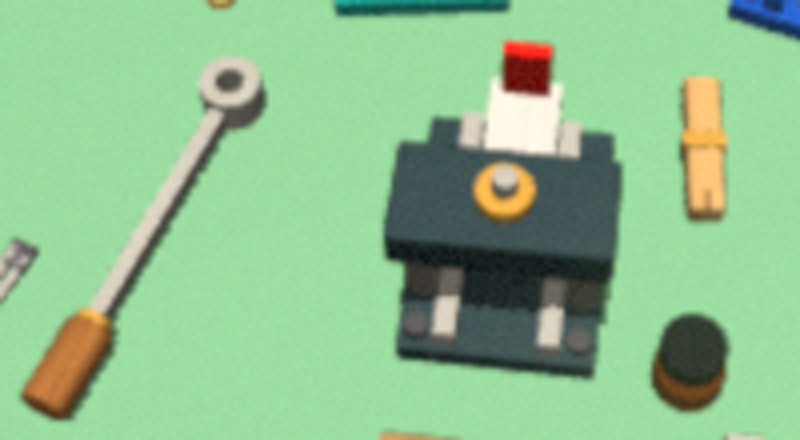

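View pics/cb.png

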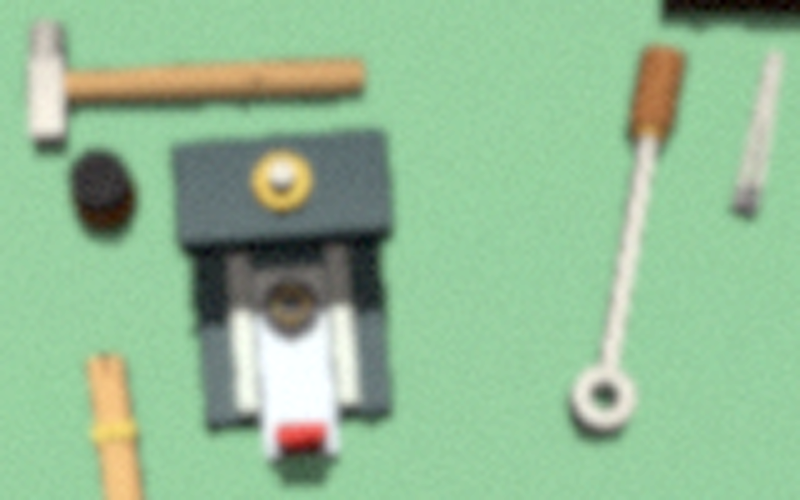

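The crops give these points:

| Point | Scene crop | Top crop |
|---|---|---|
| Spindle top | (505,176) | (281,175) |
| Tab top | (528,50) | (302,434) |
| Hub hole | (231,81) | (604,395) |
| Bar/grip junction | (96,313) | (650,132) |

Triangulating these next.

```bash
cat > h.py <<'E'
import numpy as np, cv2
from plant import *
from scipy.spatial.transform import Rotation as Ro
np.set_printoptions(precision=4,suppress=True)
def cam(name,p=None,o=None):
    c=camera_info(name)
    if name!="wrist": return c["intrinsics"],c["R"],c["t"]
    T=np.eye(4);T[:3,:3]=Ro.from_rotvec(o).as_matrix();T[:3,3]=p
    M=np.linalg.inv(T@c["T_tool_cam"]);return c["intrinsics"],M[:3,:3],M[:3,3]
def ray(c,uv):
    K,R,t=c; d=R.T@np.linalg.solve(K,[*uv,1]); return -R.T@t,d/np.linalg.norm(d)
def tri(*obs):
    A=np.zeros((3,3));b=np.zeros(3);rs=[ray(c,uv) for c,uv in obs]
    for o,d in rs: P=np.eye(3)-np.outer(d,d);A+=P;b+=P@o
    X=np.linalg.solve(A,b);return X,max(np.linalg.norm(np.cross(X-o,d)) for o,d in rs)
def atz(c,uv,z):
    o,d=ray(c,uv);return o+d*(z-o[2])/d[2]
def down(yaw): # tool z down, tool y axis at world angle yaw
    y=np.array([np.cos(yaw),np.sin(yaw),0]);z=np.array([0,0,-1.]);return Ro.from_matrix(np.c_[np.cross(y,z),y,z]).as_rotvec()
E
python3 - <<'E'
from h import *
S,T=cam("scene"),cam("top")
for n,s,t,z in [("spin",(505,176),(281,175),.165),("tabtop",(528,50),(302,434),.082),("hub",(231,81),(604,395),.034),("junc",(96,313),(650,132),.025)]:
    s=np.array(s)/4+(200,195)-.4;t=np.array(t)/5+(260,125)-.4
    print(n,*tri((S,s),(T,t)),atz(S,s,z),atz(T,t,z))
E
```

```text
spin [0.6675 0.1003 0.161 ] 0.001132189198161369 [0.6697 0.1019 0.165 ] [0.6664 0.0991 0.165 ]
tabtop [0.5168 0.0867 0.0763] 0.001592820318252604 [0.5206 0.0889 0.082 ] [0.516 0.085 0.082]
hub [ 0.5538 -0.1193  0.0304] 0.0015850013098796295 [ 0.556  -0.1166  0.034 ] [ 0.5534 -0.1203  0.034 ]
junc [ 0.7438 -0.1555  0.0268] 0.002423812874724737 [ 0.7428 -0.1536  0.025 ] [ 0.7451 -0.1582  0.025 ]
```

Run:
```python
from h import *
T=cam("top")
print("turq spin",atz(T,(354,246),.165),"head corners",[atz(T,p,.14)[:2] for p in[(330,238),(374,233),(377,254),(333,262)]])
poses=[((.60,.095,.32),np.pi/2+.09),((.66,.06,.32),np.pi/2+.09),((.62,-.135,.20),np.pi/2-.19),((.58,-.10,.22),np.pi/2-.19)]
arm.move_ptp((.45,.45,.35),down(np.pi/2))
rec=[]
for i,(p,y) in enumerate(poses):
    arm.move_ptp(p,down(y));arm.sleep(.2)
    rec.append([telemetry.read_tool_pos(),telemetry.read_orientation()]);cv2.imwrite(f"pics/w{i}.png",capture("wrist"))
np.save("rec.npy",rec);print(telemetry.read_t(),np.array(rec)[:,0])
im=[cv2.imread(f"pics/w{i}.png") for i in range(4)]
for k in(0,2):cv2.imwrite(f"pics/m{k}.png",cv2.convertScaleAbs(cv2.resize(np.vstack(im[k:k+2]),(480,600)),alpha=1.4))
```

```text
turq spin [ 0.3959 -0.019   0.165 ] head corners [array([0.4223, 0.0529]), array([ 0.4389, -0.0831]), array([ 0.3743, -0.0911]), array([0.3491, 0.0435])]
5.2583 [[ 0.5998  0.0964  0.32  ]
 [ 0.6594  0.0612  0.3202]
 [ 0.6212 -0.133   0.2009]
 [ 0.5804 -0.1007  0.2198]]
```

View pics/m0.png

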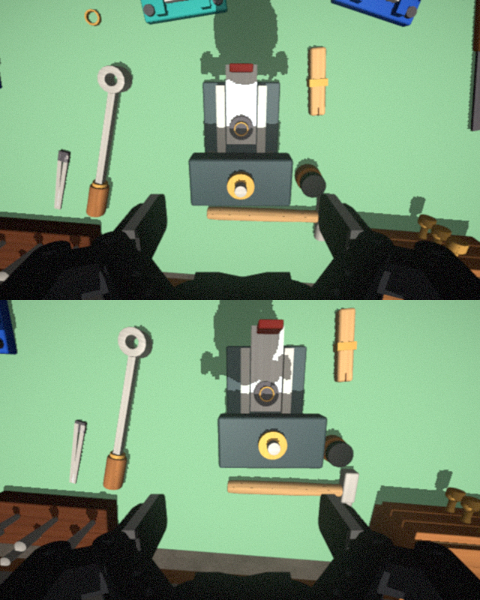

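View pics/m2.png

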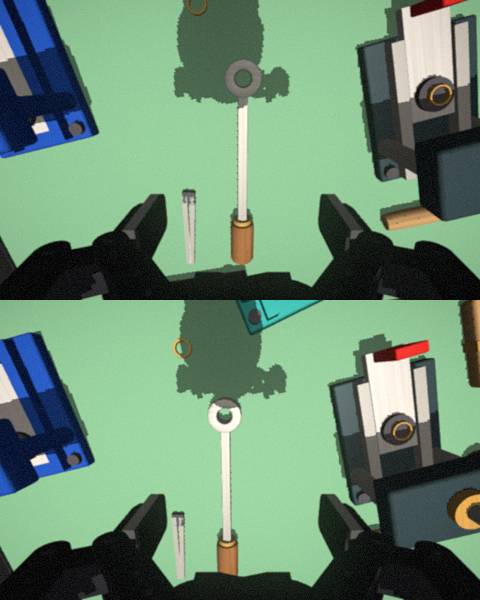

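Wrist pictures, full-resolution pixels:
- **Spindle top:** w0 (320,253), w1 (364,197).
- **Tab:** w0 (321,90).
- **Hub:** w2 (323,104), w3 (299,154).

I'll make one enlarged composite to refine these.

Run:
```python
import cv2, numpy as np
w=[cv2.convertScaleAbs(cv2.imread(f"pics/w{i}.png"),alpha=1.6) for i in range(4)]
def t(i,x,y,W,H,s): return cv2.resize(w[i][y:y+H,x:x+W],None,fx=s,fy=s,interpolation=cv2.INTER_CUBIC)
out=np.zeros((600,800,3),np.uint8)
def put(im,x,y): out[y:y+im.shape[0],x:x+im.shape[1]]=im
put(t(0,290,75,60,60,5),0,0)      # tab w0
put(t(1,330,15,60,60,5),0,300)    # tab w1
put(t(0,295,225,50,50,5),300,0)   # spindle w0
put(t(1,340,170,50,50,5),300,300)
put(t(2,290,75,50,60,5),550,0)   # hub
put(t(3,270,120,50,60,5),550,300)
cv2.imwrite("pics/comp.png",out)
```

```text
(no output)
```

View pics/comp.png

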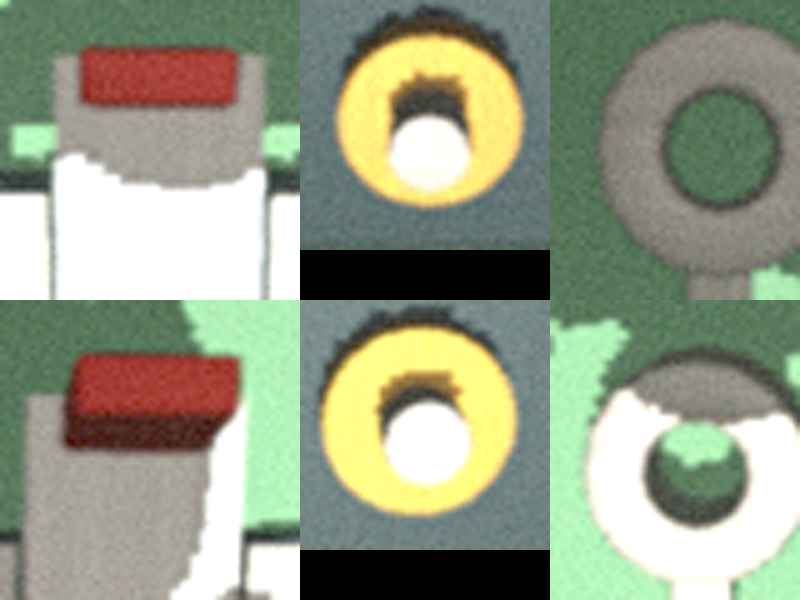

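Refined composite tile pixels:
- **Tab top-face centre:** w0 (159,77), w1 (157,386).
- **Spindle top:** w0 (429,154), w1 (427,444).
- **Hub hole:** w2 (720,148), w3 (696,473).

The bar/grip junctions come from the m2 picture.

Run:
```python
from h import *
rec=np.load("rec.npy");C=[cam("wrist",*r) for r in rec]
q=lambda p,o,c:np.array(c)+(np.array(p)-o)/5-.4
O={"spin":((0,q((429,154),(300,0),(295,225))),(1,q((427,444),(300,300),(340,170))),.165),
"tab":((0,q((159,77),(0,0),(290,75))),(1,q((157,386),(0,300),(330,15))),.082),
"tabL":((0,q((80,50),(0,0),(290,75))),(1,q((82,355),(0,300),(330,15))),.082),
"tabR":((0,q((237,50),(0,0),(290,75))),(1,q((240,358),(0,300),(330,15))),.082),
"hub":((2,q((720,148),(550,0),(290,75))),(3,q((696,473),(550,300),(270,120))),.034),
"junc":((2,np.array((242,220))*4/3),(3,np.array((227,241))*4/3),.025)}
R={}
for n,(a,b,z) in O.items():
    X,e=tri((C[a[0]],a[1]),(C[b[0]],b[1]));A=[atz(C[k],p,z) for k,p in(a,b)];R[n]=np.mean(A,0);print(n,X,e,*[v[:2] for v in A])
an=lambda v:np.degrees(np.arctan2(v[1],v[0]))
print("press yaw",an(R["spin"]-R["tab"]),an(R["tabL"]-R["tabR"]),"dist",np.linalg.norm((R["spin"]-R["tab"])[:2]),"lever",an(R["junc"]-R["hub"]))
# head edges yaw
for k,z in((0,.14),(1,.14)):
    im=cv2.imread(f"pics/w{k}.png");
    cs={0:[(191,153),(292,154)],1:[(219,414),(327,416)]}[k]
    P=[atz(C[k],np.array((x,y-(300 if k else 0)))*4/3,z) for x,y in cs];print("head",an(P[0]-P[1])+90)
```

```text
spin [0.6707 0.0999 0.1637] 3.143596341881932e-05 [0.6701 0.0999] [0.6703 0.0997]
tab [0.52   0.0869 0.079 ] 7.01648649445706e-05 [0.5201 0.087 ] [0.5205 0.0866]
tabL [0.5165 0.0705 0.0846] 0.0003880524701158281 [0.5163 0.07  ] [0.5163 0.0709]
tabR [0.5131 0.1029 0.0782] 6.71146779069323e-05 [0.5132 0.1027] [0.5139 0.1025]
hub [ 0.5558 -0.1204  0.0318] 0.0001221605841656073 [ 0.5557 -0.1205] [ 0.5556 -0.12  ]
junc [ 0.7409 -0.1561  0.029 ] 0.00045803883247212955 [ 0.7429 -0.1568] [ 0.7441 -0.1566]
press yaw 4.959894774300845 -85.23114873908955 dist 0.1504526508988154 lever -10.983607163105138
head 4.633836030115702
head 4.156240222519202
```

The heights and tab distance match the text (spindle 0.164, tab 0.079, hub 0.032, tab to axis 150 mm). Press yaw is about 4.9°, so the carriage is about 55 mm out. Pushing now.

Run:
```python
from h import *
s=np.array([.6702,.0998]);u=np.array([np.cos(np.radians(4.9)),np.sin(np.radians(4.9))])
P=lambda d,z:np.r_[s+d*u,z]
o=down(np.pi/2+np.radians(4.9))
arm.move_linear((.55,-.05,.28),speed=.25)
arm.move_ptp(P(-.178,.28),o);eoat.grip(0,30)
print(arm.move_linear(P(-.178,.12),speed=.25),arm.move_linear(P(-.178,.05),speed=.1,max_force=8))
arm.sleep(.2);f0=telemetry.read_force();print(f0,telemetry.read_tool_pos())
h=arm.move_linear(P(-.125,.05),speed=.06,max_force=25);print(h,telemetry.read_tool_pos(),telemetry.read_force())
if not h:h=arm.move_linear(P(-.095,.05),speed=.025,max_force=18)
x=np.array(telemetry.read_tool_pos());print(h,x,"d",(x[:2]-s)@u,telemetry.read_force(),telemetry.read_t())
cv2.imwrite("pics/push.png",capture("top"))
```

```text
False False
[-0.4293  0.2135  0.9497] [0.4933 0.0847 0.0506]
False [0.5465 0.089  0.0502] [-0.1154  0.3044  0.1618]
True [0.5578 0.0901 0.0491] d -0.11278733752634448 [ 0.233   0.0589 -0.6948] 10.725
```

Run:
```python
from h import *
s=np.array([.6702,.0998]);u=np.array([np.cos(np.radians(4.9)),np.sin(np.radians(4.9))])
P=lambda d,z:np.r_[s+d*u,z]
x=np.array(telemetry.read_tool_pos())
h=arm.move_linear(P(-.095,.05),speed=.02,max_force=22)
x=np.array(telemetry.read_tool_pos());print(h,"d",(x[:2]-s)@u,telemetry.read_force())
arm.move_linear(P(-.135,.05),speed=.1);arm.move_linear(P(-.15,.30),speed=.25)
arm.move_ptp((.60,.095,.32),down(np.pi/2+.09));arm.sleep(.2)
r=[telemetry.read_tool_pos(),telemetry.read_orientation()];im=capture("wrist");np.save("r2.npy",r)
C=cam("wrist",*r)
m=((im[...,2]>60)&(im[...,1]<im[...,2]*.45)&(im[...,0]<im[...,2]*.45)).astype(np.uint8);m[:,:280]=0;m[:,370:]=0;m[:50]=0;m[220:]=0
n,l,st,c=cv2.connectedComponentsWithStats(m);k=1+np.argmax(st[1:,4]);print(st[k],c[k])
X=atz(C,c[k],.082);print(X,"tab centre d",(X[:2]-s)@u,telemetry.read_t())
cv2.imwrite("pics/after.png",cv2.convertScaleAbs(cv2.resize(im[60:280,230:410],None,fx=2.5,fy=2.5),alpha=1.5))
```

```text
True d -0.11329873610139939 [ 0.0273  0.4408 -0.0749]
[308 139  29  11 303] [322.2838 144.165 ]
[0.5748 0.0913 0.082 ] tab centre d -0.09576166384964405 13.4833
```

View pics/after.png

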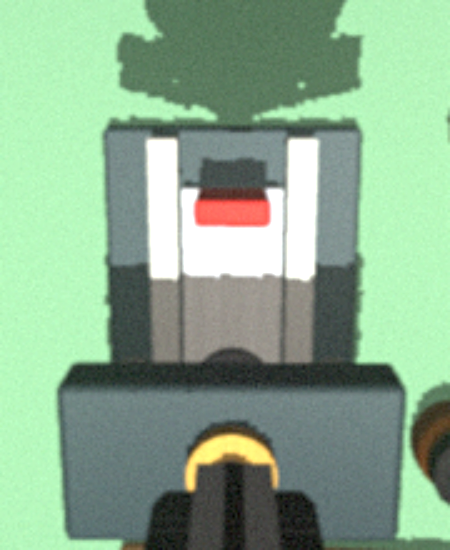

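The picture shows the red tab at (232,208) in the crop. Its centre is 95.8 mm in front of the axis against an expected 95 mm, so the carriage is home. Now I'll grasp the lever.

Run:
```python
from h import *
a=np.radians(-10.98);b=np.array([.5557,-.1203])+.055*np.array([np.cos(a),np.sin(a)])
o=down(np.pi/2+a)
eoat.grip(.05,80)
arm.move_ptp((*b,.20),o);arm.move_linear((*b,.06),speed=.25)
print(arm.move_linear((*b,.005),speed=.08,max_force=12),telemetry.read_tool_pos())
eoat.grip(0,80);print(telemetry.read_width(),telemetry.read_grasp_force(),telemetry.read_tool_pos())
arm.sleep(.2);f0=np.array(telemetry.read_force());t0=np.array(telemetry.read_wrist_torque())
arm.move_linear((*b,.10),speed=.08);arm.sleep(.4)
print(telemetry.read_width(),np.array(telemetry.read_force())-f0,np.array(telemetry.read_wrist_torque())-t0)
arm.move_linear((*b,.255),speed=.25);arm.sleep(.3)
r=[telemetry.read_tool_pos(),telemetry.read_orientation()];np.save("r3.npy",r);im=capture("wrist")
cv2.imwrite("pics/held_raw.png",im);cv2.imwrite("pics/top3.png",capture("top"));cv2.imwrite("pics/scene3.png",capture("scene"))
cv2.imwrite("pics/held.png",cv2.convertScaleAbs(cv2.resize(im[:,160:480],None,fx=1.5,fy=1.5),alpha=1.4));print(r,telemetry.read_t())
```

```text
False [ 0.6099 -0.1309  0.0051]
0.010316382299457654 79.3229341506958 [ 0.6101 -0.1307  0.0058]
0.010259794896370083 [  1.461   -0.1174 -12.5244] [-0.1746 -0.2269  0.0592]
[array([ 0.6091, -0.1307,  0.2536]), array([-0.3004, -3.1247,  0.0001])] 20.1417
```

View pics/held.png

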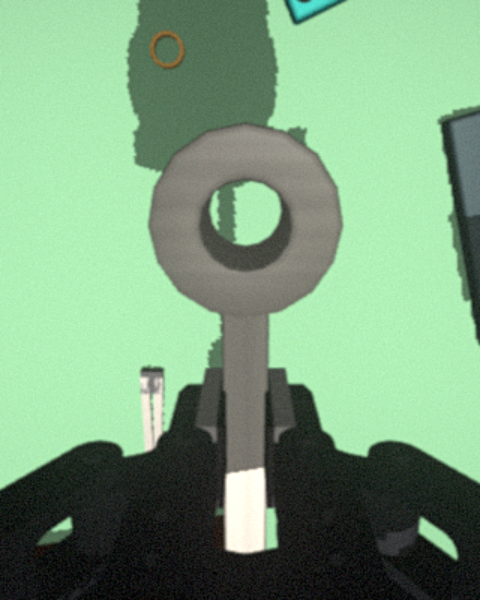

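The held view shows the hub squarely in line with the bar. The hole's top rim is centred at crop (246,225) with radius about 45 px, and the bottom rim at about (246,210). The hub outline is 193 px wide. From this I'll compute the hub's place in the tool and its tilt.

Run:
```python
from h import *
r=np.load("r3.npy");ci=camera_info("wrist");K=ci["intrinsics"];Tc=ci["T_tool_cam"]
def toolpt(uv,z):
    d=Tc[:3,:3]@np.linalg.solve(K,[*uv,1]);o=Tc[:3,3];return o+d*(z-o[2])/d[2]
q=lambda p:(160+p[0]/1.5-.3,p[1]/1.5-.3)
for p,z in[((246,225),-.0285),((245.5,219),-.0285),((246,210),.0055)]:print(p,toolpt(q(p),z))
print("outer diam",[np.linalg.norm(toolpt(q(a),-.0285)-toolpt(q(b),-.0285)) for a,b in[((149,219),(342,219)),((246,123),(246,315))]],
 "hole",[np.linalg.norm(toolpt(q(a),-.0285)-toolpt(q(b),-.0285)) for a,b in[((201,225),(291,225)),((246,179),(246,271))]])
print(telemetry.read_force(),telemetry.read_wrist_torque())
S,T=[cv2.imread(f"pics/{n}3.png") for n in("scene","top")]
for n,im in(("scene",S),("top",T)):
    K_,R,t=cam(n);p=R@np.array([.61,-.13,.26])+t;p=K_@p/p[2];print(n,p[:2])
```

```text
(246, 225) [ 0.0554 -0.0004 -0.0285]
(245.5, 219) [ 0.0567 -0.0005 -0.0285]
(246, 210) [ 0.0548 -0.0003  0.0055]
outer diam [np.float64(0.0421805366709804), np.float64(0.04190253841119686)] hole [np.float64(0.01973447712963236), np.float64(0.020167859600472706)]
[ 0.4992 -0.844  -6.4454] [-0.0085 -0.0328 -0.0622]
scene [233.7222 178.7968]
top [394.3978 168.8516]
```

Level within about 1°, and the hub is at tool x 55.4 mm. I'll carry it high over the spindle and then look.

Run:
```python
from h import *
s=np.array([.6702,.0998]);a=np.radians(-10.98)
t=s+.0554*np.array([np.cos(a),np.sin(a)])
arm.move_linear((*t,.255),speed=.12);arm.sleep(.4)
x=np.array(telemetry.read_tool_pos());arm.move_linear((*(2*t-x[:2]),.235),speed=.06);arm.sleep(.4)
r=[telemetry.read_tool_pos(),telemetry.read_orientation()];np.save("r4.npy",r);im=capture("wrist");cv2.imwrite("pics/o_raw.png",im)
print(t,r,telemetry.read_width(),telemetry.read_t())
sc=capture("scene");tp=capture("top");cv2.imwrite("pics/scene4.png",sc);cv2.imwrite("pics/top4.png",tp)
f=lambda i,s:cv2.convertScaleAbs(cv2.resize(i,None,fx=s,fy=s,interpolation=cv2.INTER_CUBIC),alpha=1.5)
out=np.zeros((600,800,3),np.uint8)
out[:,:400]=f(im[60:210,273:373],4)           # wrist
out[:300,400:]=f(sc[180:280,260:393],3)[:300,:399].repeat(1,0) if 0 else cv2.resize(f(sc[190:265,280:380],4),(400,300))
out[300:,400:]=cv2.resize(f(tp[120:195,270:370],4),(400,300))
cv2.imwrite("pics/over.png",out)
```

```text
[0.7246 0.0892] [array([0.7247, 0.0893, 0.2353]), array([0.3004, 3.1268, 0.0002])] 0.010067891607172771 23.6917
```

View pics/over.png

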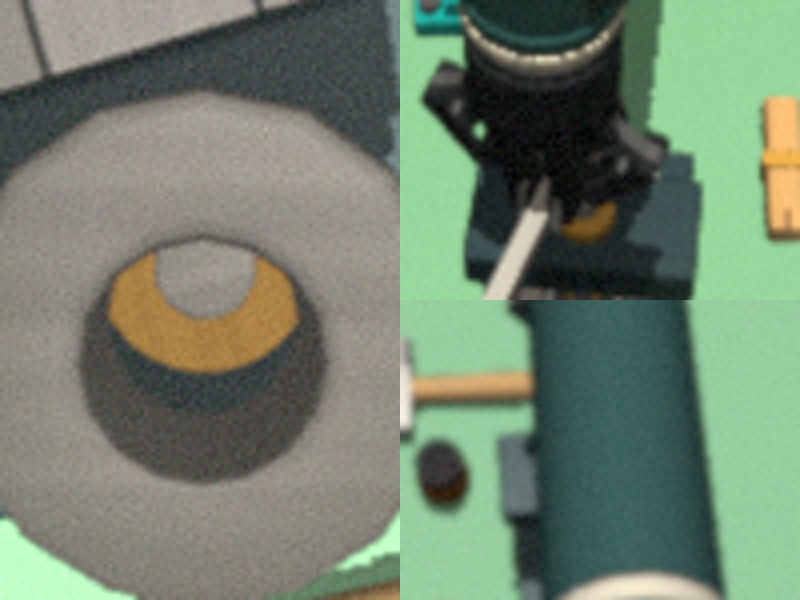

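Through the hub hole I see the spindle top. The hole is centred at tile (204,359) and the spindle at (206,267). I'll compute the residual offset, correct it, descend, and check again numerically.

Run:
```python
from h import *
p,o=np.load("r4.npy");C=cam("wrist",p,o)
hub=atz(C,(273+204/4-.4,60+359/4-.4),p[2]+.0285);sp=atz(C,(273+206/4-.4,60+267/4-.4),.165)
e=(sp-hub)[:2];print(hub,sp,e)
assert np.linalg.norm(e)<.008
t=p[:2]+e;z=.205+.0055
arm.move_linear((*t,z),speed=.04);arm.sleep(.6)
x=np.array(telemetry.read_tool_pos())
arm.move_linear((*(2*t-x[:2]),2*z-x[2]),speed=.02);arm.sleep(.8)
p,o=np.array(telemetry.read_tool_pos()),np.array(telemetry.read_orientation());im=capture("wrist");C=cam("wrist",p,o)
cv2.imwrite("pics/fin.png",im);print(p-[*t,z],o,telemetry.read_force(),telemetry.read_width(),telemetry.read_t())
# predicted spindle/hub-hole pixels vs. seen orange collar/hole
K,R,tt=C
for X in(sp,):
    q=K@(R@np.array([*(hub[:2]+e),.165])+tt);print("spindle px",q[:2]/q[2])
g=cv2.cvtColor(im,cv2.COLOR_BGR2HSV);roi=g[100:190,285:365]
m=((roi[...,0]>8)&(roi[...,0]<30)&(roi[...,1]>120)).astype(np.uint8)
print("collar bbox",cv2.boundingRect(m))
# spindle: fit circle to grey/orange edge under the hole rim
rows=[]
for y in range(90):
    xs=np.where(m[y])[0]
    if len(xs)>4 and np.diff(xs).max()>5:i=np.argmax(np.diff(xs));rows.append((y+100,285+xs[i]+.5,285+xs[i+1]-.5))
print(rows)
```

```text
[0.6701 0.0994 0.2638] [0.6703 0.1    0.165 ] [0.0002 0.0005]
[0. 0. 0.] [0.3006 3.1272 0.0001] [ 0.0067 -0.0525 -5.8509] 0.010214657782242696 26.2583
spindle px [323.2067 129.828 ]
collar bbox (15, 25, 48, 34)
[(126, np.float64(308.5), np.float64(337.5)), (127, np.float64(308.5), np.float64(337.5)), (128, np.float64(308.5), np.float64(337.5)), (129, np.float64(308.5), np.float64(337.5)), (130, np.float64(308.5), np.float64(337.5)), (131, np.float64(308.5), np.float64(337.5)), (132, np.float64(308.5), np.float64(337.5)), (133, np.float64(308.5), np.float64(337.5)), (134, np.float64(308.5), np.float64(337.5)), (135, np.float64(308.5), np.float64(336.5)), (136, np.float64(309.5), np.float64(336.5)), (137, np.float64(309.5), np.float64(335.5)), (138, np.float64(310.5), np.float64(334.5)), (139, np.float64(311.5), np.float64(334.5)), (140, np.float64(311.5), np.float64(333.5)), (141, np.float64(312.5), np.float64(332.5)), (142, np.float64(314.5), np.float64(331.5)), (143, np.float64(316.5), np.float64(330.5)), (144, np.float64(317.5), np.float64(328.5))]
```

The spindle appears at (323,130.5) and was predicted at (323.2,129.8), so the pose is right.

```bash
python3 -c "
from plant import *
print(arm.hand_in())"
```

```text
the job is handed in; nothing more can be done
None
```

The job is handed in: the die carriage is fully home, and the lever is held at its balance point, level to about 1°, its hub hole within about 1 mm of the spindle axis and 4 cm above the spindle top, at about 26 s of the 56 s allowed.

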